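# Bring the bench photometer to its blank reading

### The job

Using only the fingertips, first switch on the power pod by pressing down the raised half of its rocker, then push the photometer's hinged lid fully shut, and only then press the round key fully down and keep it held down: the program finishes while still holding that key down. Only touch and press: do not lift, carry or shove the pod, leave the square key and the bar key unpressed, and leave the glassware where it stands.

Things in the scene. Friction and masses are not known exactly. Their poses are not given: they have to be found in the camera images.
- photometer: Bench photometer, a low white box fixed to the bench, 240 (its x) x 200 (its y) x 75 high. Origin: centre of its underside. Its front faces its own -x (roughly the robot); hinged lid at the rear (+x) half of the flat top, dark display strip in the middle, a row of three grey keys on the front part of the top (x = -75, at y = -62, 0 and +62; which key is at which place differs from run to run). (Sizes in mm.)
- lid (a joint): Angle of the photometer's lid (rad): 0 = shut flat on the top, grows as it opens, to 1.25 at most. It starts ajar and has a stiff hinge, so it stays at any angle; about 1 N at its free edge moves it.
- lid_hinge (a point): Point on the lid's hinge axis, at the middle of its width, level with the photometer's flat top (75 above the bench). The axis runs along the photometer's y, at the rear; the lid's free edge points to the photometer's -x when shut and swings up.
- lid_edge (a point): Middle of the lid's free edge, on its outer (upper) face; moves with the lid. The lid is a grey plate 94 long from the hinge axis to this edge, 100 wide; its outer face lies 11 off the hinge point's level when shut. (A 40 wide finger lip stands 8 farther out.)
- key_round (a joint): Travel of the round key (m): 0 = up, 0.006 = fully down. Sprung: 1.5 N to start, 4.5 N fully down, comes back up when let go.
- key_round_top (a point): Centre of the top face of the round key (28 diameter), the only round one of the three grey keys; 14 above the photometer's flat top when up, pressed straight down. The keys stand 62 apart, each on a black 46 x 46 plate 4 thick.
- key_square_top (a point): Centre of the top of the square key (23 x 23), not to be pressed.
- key_bar_top (a point): Centre of the top of the narrow bar key (32 x 11), not to be pressed.
- key_square (a joint): Travel of the square key (m): 0 = up, 0.006 = fully down.
- key_bar (a joint): Travel of the narrow bar key (m): 0 = up, 0.006 = fully down.
- pod: Switched power pod standing loose on the bench: white plastic box 110 (its x) x 70 (its y), flat top 40 high, 0.7 kg, rubber feet, turned any way round. Origin: centre of its underside. A grey paddle rocker 60 (x) x 34 (y) is set in the middle of its top; a frame around it stands 4 above the top. A black round inlet stub (22 diameter, 18 long) sticks out of its -x end; the raised half of the rocker is the one away from that stub. (Sizes in mm.)
- rocker (a joint): Angle of the rocker (rad): 0 = off, the half on the pod's +x side stands raised and the other half lies level; 0.28 = on, the +x half lies level and the other half stands raised. It stays where it is left (stiff: about 3 N pressed 20 from the pivot).
- rocker_raised (a point): Point on the face of the rocker's +x half (raised at the start), 19 to 20 from the pivot line towards the end of that half (the half is 30 long); moves with the rocker. About 56 above the bench at the start, sinking about 5 when the rocker goes over.
- vial_a: Capped glass vial, 22 diameter, 52 high, standing on the photometer's top beside the lid (bystander). Origin: centre of its underside.
- vial_b: The same kind of vial standing on the bench close beside the pod (bystander). Origin: centre of its underside.
- jar: Small amber jar, 48 diameter, 75 high (bystander). Origin: centre of its underside.
- beaker: Glass beaker, 68 diameter, 85 high (bystander). Origin: centre of its underside.
- dish: Shallow glass dish, 90 diameter, 18 high (bystander). Origin: centre of its underside.
Not all that is in view belongs to the job. Several things have the shape of the pod; the one meant has the colours described above.

How it is judged (in metres and radians):
On the way, in this order (a step that is already met when the one before it is completed fails the run):
1. the rocker is pressed over to on (value of joint rocker above 0.22 rad), for 0.2 s.
2. the lid is pushed shut (value of joint lid below 0.06 rad), for 0.2 s.
3. the round key is held fully down (value of joint key_round above 0.0045 m), for 0.3 s.
At the end, for the whole second after the job is handed in: The rocker is on (beyond 0.22 of 0.28 rad), the lid shut (within 0.06 rad) and the round key still held down by at least 4.5 of its 6 mm through the last second; the other two keys are up (under 3 mm), and the pod and every bystander are within 30 mm of where they began (value of joint rocker above 0.22 rad and value of joint lid below 0.06 rad and value of joint key_round above 0.0045 m and value of joint each of key_square, key_bar below 0.003 m and distance of each of pod, vial_a, vial_b, jar, beaker, dish from where it was at the start of the episode below 0.03 m); the arm keeps its last pose, push and grip.
It fails at once if the lid is shut before the power is on (value of joint lid below 0.06 rad and value of joint rocker below 0.14 rad).
It fails at once if the round key is pressed before the power is on and the lid is shut (value of joint key_round above 0.003 m and (value of joint rocker below 0.14 rad or value of joint lid above 0.12 rad)).
It fails at once if the square key or the bar key is pressed (value of joint any of key_square, key_bar above 0.003 m).
It fails at once if the pod is lifted or shoved about (height (world z) of pod above 0.012 m or distance of pod from where it was at the start of the episode above 0.03 m).
It fails at once if a vial, the jar, the beaker or the dish is moved by more than 30 mm (distance of any of vial_a, vial_b, jar, beaker, dish from where it was at the start of the episode above 0.03 m).
It also fails if it takes over 51 s, if anything falls off the work surface, if the arm or the gripper's body presses on something with over 40 N, if the wrist force passes 120 N, or if a joint passes its speed limit or range.

### The arm

A 6-joint arm with a two-finger parallel gripper is mounted at the origin on the work surface. World frame = base frame: x ahead of the robot, y to its left, z up, the work surface at z = 0. Lengths are in mm, angles in rad, forces in N, time in s.
With the tool pointing down it reaches from about 350 to 875 mm from the base axis. Payload 4.2 kg.
Tool frame: the origin (TCP) lies between the finger pads; the fingertips stand 11 mm ahead of it and the grasp point (between the pads) lies 8 mm behind it; z points along the fingers, x is the direction in which the jaws open and shut, and the axes are right-handed (so a half turn about z gives the same grasp; the last joint's range is limited). The gripper opens to 87 mm and grips with 3 to 60 N. Pads are 19 mm wide; open, the fingers measure 117 mm over their backs; the gripper's body (75 mm by 190 mm) begins 51 mm behind the grasp point.
Start: joints at [-0.958, 0.385, 0.008, 0, -1.194, -0.259], TCP at [216.555, -586.262, 233.55] pointing down, gripper open.
Joint ranges: [-3.14, 3.14], [-1.21, 2.06], [-1.07, 1.41], [-3.16, 2.05], [-2.99, -0.16], [-3.1, 3.1]. Speed limits (rad/s): [2.79, 2.79, 3.14, 3.14, 3.14, 3.14].

### API

Orientations are given as [roll, pitch, yaw] about the fixed x, y, z axes, in that order (R = Rz(yaw) Ry(pitch) Rx(roll)).
In Python, from cell import manip gives the robot as it stands.
- The arm moves only by the tool arm_command, never from a script. Its argument "targets" is a list of rows, each an object of numbers: "tx", "ty", "tz": the shift along the tool's x, y, z normalised to -1 to 1, where 1 is 0.03 m; "ax", "ay", "az": the turn, a rotation vector about the tool's x, y, z normalised to -1 to 1, where 1 is 0.1 rad. In form: [{"tx": .., "ty": .., "tz": .., "ax": .., "ay": .., "az": ..}, ...]. A call has 1 to 12 rows; each row shifts and turns the commanded pose from where the row before left it, along the tool's axes as they then stand; what a row does not reach is not made up. A row lasts 1/10 s, in which the tool goes at most 50 mm and 8.59 degrees, less where a joint would pass 70% of its speed; a pose out of reach is approached as far as the arm can. A call with a number of a shift or a turn outside -1 to 1 is refused whole. A call with a gripper value outside its range is refused whole. "hand" is the gripper's target within -1 to 1 (fully open at 1, half-way at 0, shut at -1), set as the call begins (left out, the last holds). The fingers move at their own pace and stop on an object; the grip force is fixed at half the most. Time passes only in rows, so rows that do not move let the fingers close. It gives the time, the measured TCP pose, the force and the opening at its end, in the units of the state.
- manip.state(): the state, without advancing time (a new reading comes with each control period).
- manip.snapshot(name): name is "side" or "top"; returns a dict with "frame" (384x512x3 uint8, red, green, blue), "fx", "fy", "cx", "cy" (pixels), "R" (3x3) and "t" (3): a world point X has camera coordinates R X + t. Camera axes: x right, y down, z forward; pixel columns grow to the right and rows downward; lengths in mm; the calibration is good to about 2 mm. A picture is of the moment at which its call begins. There is no depth.
- manip.close_job(): hands the job in, once; it reports no verdict.
The state is a dict: "t": time; "joint_pos": joint angles; "qd": joint speeds; "joint_torque": joint torques, N m; "tool_pos": TCP position; "eef_rot": TCP orientation; "wrist_force": force on the tool from outside, world axes, zero at the start; "ft_torque": the same for the moment, N m; "opening": finger opening in mm.
Only numpy, scipy, OpenCV 4.12 (cv2) and the standard library are available. Lean on these libraries where they do the work, as an engineer would, in place of code of your own. Each camera call takes 0.05 s, during which the arm holds its last target.

## Working session

There is one attempt and no reset: what is moved stays moved. The work goes in short steps, Python scripts to look and compute and a tool call to move; the robot and the scene stay as the last step left them, time stands still between calls to the robot, and variables do not carry over. Pictures are saved under pics/ and viewed, and the job is handed in when it is done.

Besides the shell and the picture viewer there is one more tool, called after "Emit:" by a JSON object that holds its "api" and its "payload", one argument or row to a line. arm_command: Moves the arm, as the interface text tells. Scaled input: -1 to 1 covers 0.03 m each way for a shift and 0.1 rad each way for a turn. Its arguments: {"type":"object","properties":{"targets":{"type":"array","items":{"type":"object","properties":{"tx":{"type":"number"},"ty":{"type":"number"},"tz":{"type":"number"},"ax":{"type":"number"},"ay":{"type":"number"},"az":{"type":"number"}}}},"hand":{"type":"number"}},"required":["targets"]}

```bash
mkdir -p pics; python3 - <<'E'
from cell import manip
import cv2,pickle
d={}
for n in("side","top"):
    s=manip.snapshot(n); d[n]=s; cv2.imwrite(f"pics/{n}0.png",cv2.resize(s["frame"][:,:,::-1],(800,600),interpolation=cv2.INTER_CUBIC))
    print(n,s["fx"],s["fy"],s["cx"],s["cy"],s["R"],s["t"])
pickle.dump(d,open("s0.pkl","wb"))
print(manip.state())
E
```

```text
side 415.000114503073 415.000114503073 259.11927916394376 188.17420089743732 [[-0.99879547 -0.04727613  0.01313659]
 [-0.0352903   0.50612151 -0.86173987]
 [ 0.03409102 -0.86116548 -0.50718027]] [ 557.34657193  115.5139187  1169.73706087]
top 411.4447712716957 411.4447712716957 255.64510053569282 191.1433223301234 [[-0.00823181 -0.9999062  -0.01094623]
 [-0.99789701  0.00891811 -0.06420293]
 [ 0.06429453  0.01039471 -0.99787683]] [ -50.48311428  570.00598855 1136.08866029]
{'t': 0.1, 'joint_pos': array([-9.58398946e-01,  3.85485446e-01,  6.76707311e-03, -4.47851682e-04,
       -1.19403311e+00, -2.58605401e-01]), 'qd': array([-0.00188275, -0.00090637,  0.00258716,  0.00336975, -0.00071294,
        0.00100371]), 'joint_torque': array([-3.05931308e-04, -3.91689706e+01,  1.87934893e+01,  4.23190981e+00,
        1.34463591e-02, -7.43085388e-05]), 'tool_pos': array([ 216.37436964, -585.78990429,  232.56538041]), 'eef_rot': array([-3.14149493e+00, -1.99659293e-03,  1.92442303e+00]), 'wrist_force': array([-0.19360003, -0.75411631, -0.1483514 ]), 'ft_torque': array([ 0.00300963,  0.03232542, -0.04164258]), 'opening': 86.76982469272646}
```

View pics/side0.png

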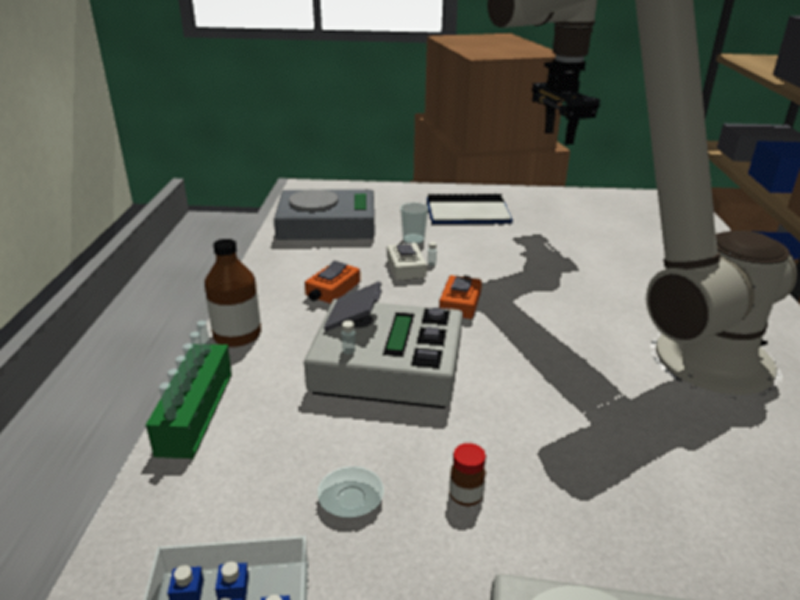

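View pics/top0.png

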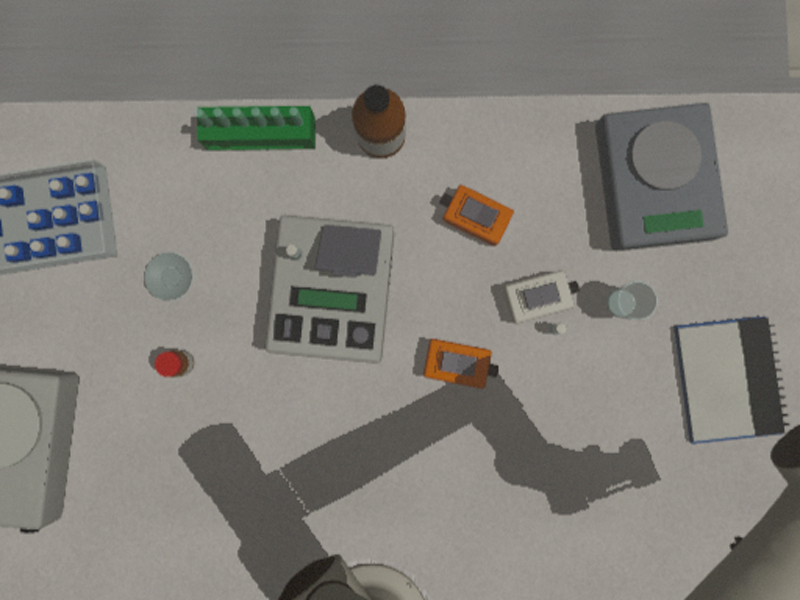

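The top view shows the white pod near (541,297) with its stub at (572,287), so the raised half is the left one. The vial stands below it at (560,328). In the key row, the bar is at (288,328), the square at (323,331) and the round at (361,335). I'll zoom in for finer pixel positions.

```bash
python3 - <<'E'
import cv2,pickle,numpy as np
d=pickle.load(open("s0.pkl","rb"))
t=d["top"]["frame"][:,:,::-1]; s=d["side"]["frame"][:,:,::-1]
def crop(im,x0,y0,w,h,k,n):
    c=cv2.resize(im[y0:y0+h,x0:x0+w],None,fx=k,fy=k,interpolation=cv2.INTER_CUBIC)
    for i in range(0,w,10): cv2.line(c,(i*k,0),(i*k,6),(0,0,255),1); cv2.putText(c,str(x0+i),(i*k,16),0,.35,(0,0,255))
    for i in range(0,h,10): cv2.line(c,(0,i*k),(6,i*k),(0,0,255),1); cv2.putText(c,str(y0+i),(8,i*k+4),0,.35,(0,0,255))
    cv2.imwrite(n,c)
crop(t,310,165,80,60,10,"pics/podtop.png")
crop(t,165,130,95,105,5,"pics/photop.png")
crop(s,190,140,110,120,5,"pics/phoside.png")
E
```

```text
(no output)
```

View pics/podtop.png

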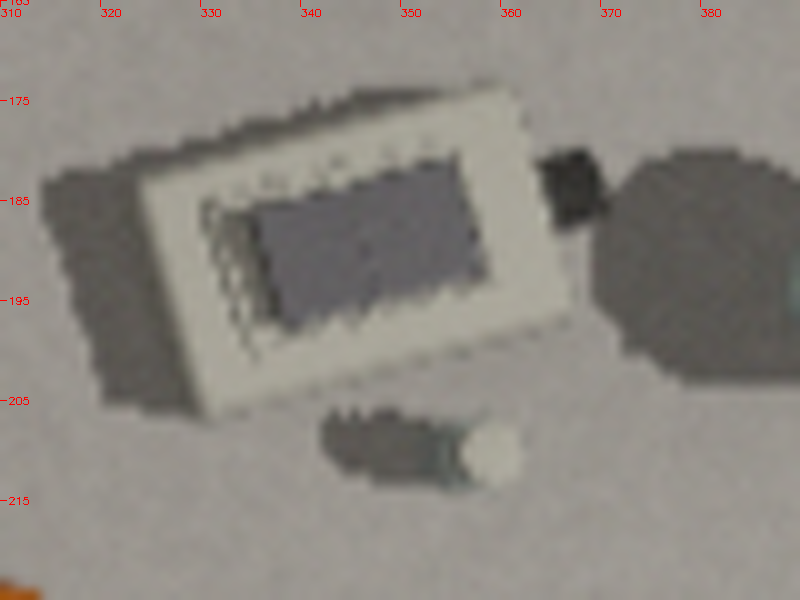

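View pics/photop.png

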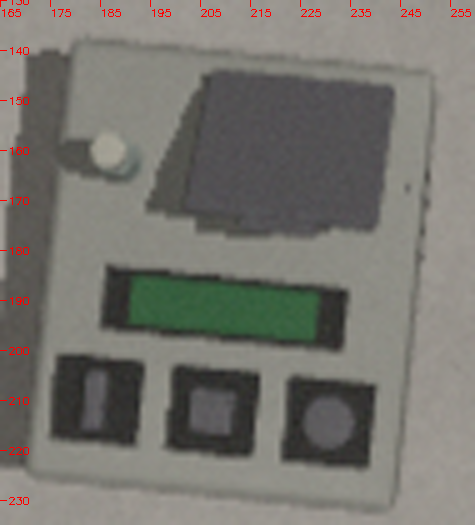

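View pics/phoside.png

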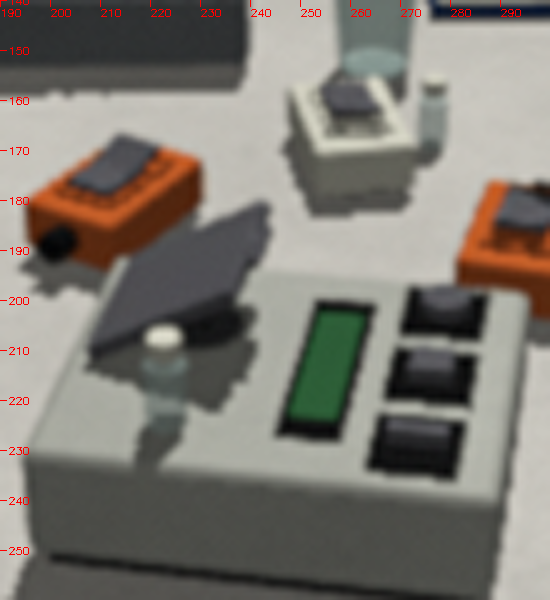

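```bash
cat > h.py <<'E'
import numpy as np,pickle
d=pickle.load(open("s0.pkl","rb"))
def ray(n,u,v,z):
    c=d[n];R=np.array(c["R"]);t=np.array(c["t"]);o=-R.T@t
    r=R.T@np.array([(u-c["cx"])/c["fx"],(v-c["cy"])/c["fy"],1]); return o+r*(z-o[2])/r[2]
def proj(n,X):
    c=d[n];p=np.array(c["R"])@np.array(X)+np.array(c["t"]);return np.array([c["fx"]*p[0]/p[2]+c["cx"],c["fy"]*p[1]/p[2]+c["cy"]])
E
python3 - <<'E'
from h import *
np.set_printoptions(precision=1,suppress=True)
pod=[ray("top",*p,40)[:2] for p in[(324,183),(361,173.5),(367,196.5),(330.5,206.5)]]
pod=np.array(pod);c=pod.mean(0);ax=(pod[0]+pod[3]-pod[1]-pod[2]);print(pod,c,np.linalg.norm(ax)/2,np.linalg.norm(pod[0]-pod[3]));ax/=np.linalg.norm(ax)
print("pod yaw",np.arctan2(ax[1],ax[0]),"raised",c+19.5*ax,"end",c+30*ax)
print("check side raised proj",proj("side",[*(c+19.5*ax),56]),proj("top",[*(c+19.5*ax),56]))
P=np.array([ray("top",*p,75)[:2] for p in[(178.5,138.5),(251,144),(243,231.5),(171,224.5)]])
pc=P.mean(0);print(P,pc);px=P[0]+P[1]-P[2]-P[3];print(np.linalg.norm(px)/2);px/=np.linalg.norm(px);py=np.array([-px[1],px[0]])
print("yaw",np.arctan2(px[1],px[0]))
for p in[(230.5,214),(207,212),(183.8,209.5)]: 
    k=ray("top",*p,89)[:2];print("key",k,(k-pc)@px,(k-pc)@py)
for y in(-62,0,62): print(pc-75*px+y*py)
for n,p,z in[("vialA",(186,160),127),("vialB",(359,210.5),52)]: q=ray("top",*p,z);print(n,q,(q[:2]-pc)@px,(q[:2]-pc)@py)
# lid: hinge top
for p in[(206,144.5),(243,147.5),(240,176),(203,172)]:
  for z in(86,110,130): 
    q=ray("top",*p,z)[:2];print("lid",p,z,(q-pc)@px,(q-pc)@py)
# fit hinge x & angle
for hx in(85,95,100,105):
  for a in(.3,.4,.5,.6,.7):
    o=[]
    for y in(-50,50):
      y0=y-11 if 0 else y
      lx=hx-94*np.cos(a)+11*np.sin(a);lz=75+94*np.sin(a)+11*np.cos(a)
      X=[*(pc+lx*px+y*py),lz];o+=[proj("top",X),proj("side",X)]
    print(hx,a,*o)
E
```

```text
[[ 588.9 -243.8]
 [ 614.2 -345.9]
 [ 550.7 -360.7]
 [ 524.1 -260.3]] [ 569.5 -302.7] 104.52256661447153 66.83166266165044
pod yaw 1.8213936654193636 raised [ 564.6 -283.8] end [ 562.  -273.6]
check side raised proj [261.3 159.7] [339.9 191.3]
[[709.9 150.7]
 [692.9 -44.5]
 [459.  -21.6]
 [479.  169.8]] [585.2  63.6]
233.3088715995299
yaw -0.09025953093615878
key [505.5  10.4] -74.61701048819278 -60.18991444272003
key [511.2  72.1] -74.44622864175068 1.8344420891760136
key [518.3 133.2] -72.90243887030041 63.309769232785555
[504.9   8.6]
[510.5  70.4]
[516.1 132.1]
vialA [643.9 120.9 127. ] 53.31322070783003 62.37295845023207
vialB [ 512.4 -335.1   52. ] -36.6023414392194 -403.5926162056092
lid (206, 144.5) 86 104.13349031990417 20.948864273339506
lid (206, 144.5) 110 100.10710847486365 17.416948811946856
lid (206, 144.5) 130 96.75179027066318 14.47368592745295
lid (243, 147.5) 86 103.9932329014315 -77.96244519068141
lid (243, 147.5) 110 99.9699571889972 -79.3038765635931
lid (243, 147.5) 130 96.61722742863518 -80.42173604101953
lid (240, 176) 86 27.512684443666114 -76.43007780224589

[... 847 characters left out ...]
 0.7 [228.5 171.8] [239.9 179. ] [188.8 168.6] [232.7 198.6]
100 0.3 [228.8 179.5] [246.1 189.4] [190.3 176.4] [239.6 209.6]
100 0.4 [228.7 177.6] [244.6 186.6] [189.9 174.4] [237.8 206.6]
100 0.5 [228.6 175.3] [242.7 183.8] [189.5 172.1] [235.8 203.7]
100 0.6 [228.6 172.7] [240.5 181.3] [189.2 169.5] [233.4 201. ]
100 0.7 [228.6 169.8] [238.1 178.9] [189.  166.6] [230.7 198.4]
105 0.3 [229.  177.6] [244.3 189.2] [190.5 174.5] [237.6 209.4]
105 0.4 [228.9 175.6] [242.7 186.4] [190.1 172.5] [235.9 206.4]
105 0.5 [228.8 173.3] [240.8 183.7] [189.7 170.2] [233.8 203.5]
105 0.6 [228.8 170.7] [238.7 181.1] [189.4 167.5] [231.4 200.8]
105 0.7 [228.8 167.8] [236.2 178.7] [189.2 164.6] [228.7 198.2]
```

```bash
cat >> h.py <<'E'
from scipy.spatial.transform import Rotation as Ro
def go(tip,yaw=None):
    from cell import manip
    s=manip.state();R=Ro.from_euler("xyz",s["eef_rot"])
    tcp=np.array(tip)+[0,0,11]; dd=R.inv().apply(tcp-s["tool_pos"])/30
    n=int(np.ceil(abs(dd).max())); 
    Rt=Ro.from_euler("xyz",[np.pi,0,s["eef_rot"][2]])
    print("t",s["t"],"tool",s["tool_pos"].round(1),s["eef_rot"].round(3),"F",s["wrist_force"].round(2),"op",round(s["opening"],1),"\n units",dd.round(3),"rows",n,"each",(dd/max(n,1)).round(3),"rot",((R.inv()*Rt).as_rotvec()/.1).round(3))
E
python3 -c "
from h import *
go([564.6,-283.8,120])"
```

```text
t 0.1 tool [ 216.4 -585.8  232.6] [-3.141e+00 -2.000e-03  1.924e+00] F [-0.19 -0.75 -0.15] op 86.8 
 units [ 5.417 14.376  3.395] rows 15 each [0.361 0.958 0.226] rot [-0.001 -0.02   0.   ]
```

Emit:
{"api": "arm_command", "payload": {
  "hand": -1,
  "targets": [
    {"tx": 0.36, "ty": 0.95},
    {"tx": 0.36, "ty": 0.95},
    {"tx": 0.36, "ty": 0.95},
    {"tx": 0.36, "ty": 0.95},
    {"tx": 0.36, "ty": 0.95},
    {"tx": 0.36, "ty": 0.95},
    {"tx": 0.36, "ty": 0.95},
    {"tx": 0.36, "ty": 0.95},
    {"tx": 0.36, "ty": 0.95},
    {"tx": 0.36, "ty": 0.95},
    {"tx": 0.36, "ty": 0.95},
    {"tx": 0.36, "ty": 0.95}
  ]
}}

```text
invalid input
```

Emit:
{"api": "arm_command", "payload": {
  "targets": [
    {"tx": 0.36, "ty": 0.95, "tz": 0.8},
    {"tx": 0.36, "ty": 0.95, "tz": 0.8},
    {"tx": 0.36, "ty": 0.95, "tz": 0.8},
    {"tz": 0.8},
    {},
    {},
    {}
  ]
}}

```text
invalid input
```

```bash
python3 -c "
from h import *
go([564.6,-283.8,70])"
```

```text
t 0.1 tool [ 216.4 -585.8  232.6] [-3.141e+00 -2.000e-03  1.924e+00] F [-0.19 -0.75 -0.15] op 86.8 
 units [ 5.414 14.376  5.062] rows 15 each [0.361 0.958 0.337] rot [-0.001 -0.02   0.   ]
```

The short rows were refused and nothing moved, so I'll fill in every field.

Emit:
{"api": "arm_command", "payload": {
  "hand": -1,
  "targets": [
    {"tx": 0.36, "ty": 0.95, "tz": 0, "ax": 0, "ay": 0, "az": 0},
    {"tx": 0.36, "ty": 0.95, "tz": 0, "ax": 0, "ay": 0, "az": 0},
    {"tx": 0.36, "ty": 0.95, "tz": 0, "ax": 0, "ay": 0, "az": 0},
    {"tx": 0.36, "ty": 0.95, "tz": 0, "ax": 0, "ay": 0, "az": 0},
    {"tx": 0.36, "ty": 0.95, "tz": 0, "ax": 0, "ay": 0, "az": 0},
    {"tx": 0.36, "ty": 0.95, "tz": 0, "ax": 0, "ay": 0, "az": 0},
    {"tx": 0.36, "ty": 0.95, "tz": 0, "ax": 0, "ay": 0, "az": 0},
    {"tx": 0.36, "ty": 0.95, "tz": 0, "ax": 0, "ay": 0, "az": 0},
    {"tx": 0.36, "ty": 0.95, "tz": 0, "ax": 0, "ay": 0, "az": 0},
    {"tx": 0.36, "ty": 0.95, "tz": 0, "ax": 0, "ay": 0, "az": 0},
    {"tx": 0.36, "ty": 0.95, "tz": 0, "ax": 0, "ay": 0, "az": 0},
    {"tx": 0.36, "ty": 0.95, "tz": 0, "ax": 0, "ay": 0, "az": 0}
  ]
}}

```text
t: 1.3
tool_pos: [493.1, -345.1, 233.1]
eef_rot: [-3.141, -0.001, 1.925]
wrist_force: [0.6, 0.0, -0.3]
opening: 2.6
```

Emit:
{"api": "arm_command", "payload": {
  "targets": [
    {"tx": 0.36, "ty": 0.95, "tz": 0.8, "ax": 0, "ay": 0, "az": 0},
    {"tx": 0.36, "ty": 0.95, "tz": 0.8, "ax": 0, "ay": 0, "az": 0},
    {"tx": 0.36, "ty": 0.95, "tz": 0.8, "ax": 0, "ay": 0, "az": 0},
    {"tx": 0, "ty": 0, "tz": 0.8, "ax": 0, "ay": 0, "az": 0},
    {"tx": 0, "ty": 0, "tz": 0, "ax": 0, "ay": 0, "az": 0},
    {"tx": 0, "ty": 0, "tz": 0, "ax": 0, "ay": 0, "az": 0},
    {"tx": 0, "ty": 0, "tz": 0, "ax": 0, "ay": 0, "az": 0}
  ]
}}

```text
t: 2.0
tool_pos: [561.9, -287.0, 139.1]
eef_rot: [3.14, 0.002, 1.924]
wrist_force: [0.3, 0.2, 0.1]
opening: 0.3
```

```bash
python3 -c "
from h import *
go([564.6,-283.8,66])"
```

```text
t 2.0 tool [ 561.9 -287.   139.1] [3.140e+00 2.000e-03 1.924e+00] F [0.26 0.21 0.05] op 0.3 
 units [0.072 0.118 2.072] rows 3 each [0.024 0.039 0.691] rot [0.018 0.018 0.   ]
```

Emit:
{"api": "arm_command", "payload": {
  "targets": [
    {"tx": 0.07, "ty": 0.12, "tz": 0.7, "ax": 0, "ay": 0, "az": 0},
    {"tx": 0, "ty": 0, "tz": 0.7, "ax": 0, "ay": 0, "az": 0},
    {"tx": 0, "ty": 0, "tz": 0.65, "ax": 0, "ay": 0, "az": 0},
    {"tx": 0, "ty": 0, "tz": 0, "ax": 0, "ay": 0, "az": 0},
    {"tx": 0, "ty": 0, "tz": 0, "ax": 0, "ay": 0, "az": 0}
  ]
}}

```text
t: 2.5
tool_pos: [564.6, -283.7, 77.6]
eef_rot: [3.14, 0.002, 1.924]
wrist_force: [0.0, 0.1, 0.0]
opening: 0.3
```

```bash
cat > snap.py <<'E'
import sys,cv2
from cell import manip
def crop(im,x0,y0,w,h,k):
    im=im[:,:,::-1]
    c=cv2.resize(im[y0:y0+h,x0:x0+w],None,fx=k,fy=k,interpolation=cv2.INTER_CUBIC)
    for i in range(0,w,10): cv2.putText(c,str(x0+i),(i*k,10),0,.35,(0,0,255))
    for i in range(0,h,10): cv2.putText(c,str(y0+i),(0,i*k+4),0,.35,(0,0,255))
    return c
n=sys.argv[1];b=list(map(int,sys.argv[2:]))
a=crop(manip.snapshot("top")["frame"],*b[:5]);s=crop(manip.snapshot("side")["frame"],*b[5:])
cv2.imwrite(f"pics/{n}t.png",a);cv2.imwrite(f"pics/{n}s.png",s)
E
python3 snap.py r1 300 150 100 80 8 215 90 100 100 6; python3 -c "
from h import *
go([564.6,-283.8,48])"
```

```text
t 2.6 tool [ 565.2 -283.6   78.2] [3.139e+00 2.000e-03 1.925e+00] F [-0.27  0.04  0.3 ] op 0.5 
 units [ 0.003 -0.023  0.639] rows 1 each [ 0.003 -0.023  0.639] rot [0.029 0.024 0.   ]
```

View pics/r1t.png

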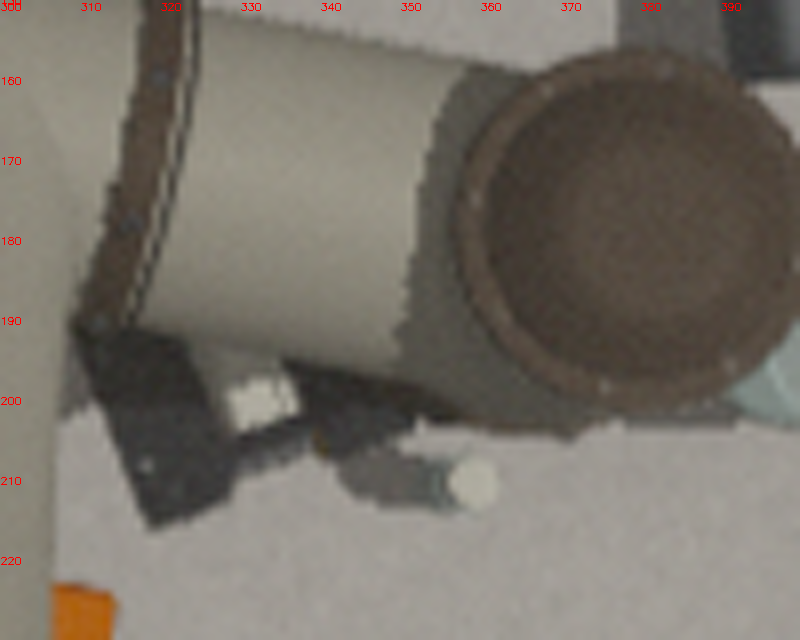

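View pics/r1s.png

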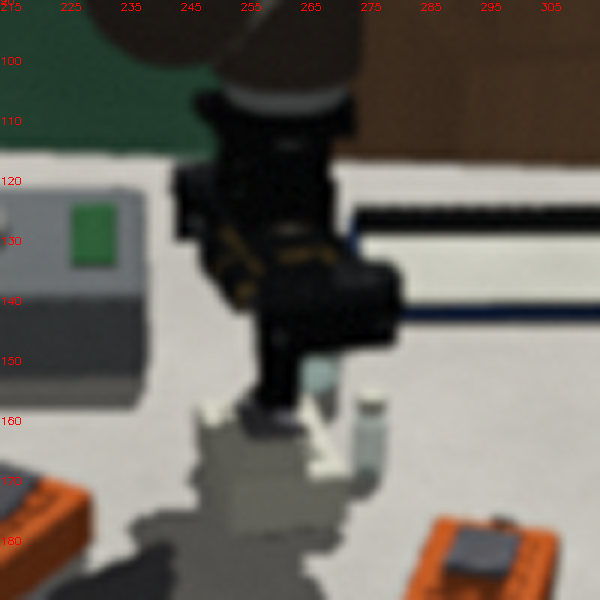

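In the side view the closed tips hang at about (259,158), directly over the raised half of the rocker, and vial B stands clear at (275,162). I'll press down in small steps.

Emit:
{"api": "arm_command", "payload": {
  "targets": [
    {"tx": 0, "ty": 0, "tz": 0.15, "ax": 0, "ay": 0, "az": 0},
    {"tx": 0, "ty": 0, "tz": 0.1, "ax": 0, "ay": 0, "az": 0},
    {"tx": 0, "ty": 0, "tz": 0.1, "ax": 0, "ay": 0, "az": 0},
    {"tx": 0, "ty": 0, "tz": 0.1, "ax": 0, "ay": 0, "az": 0},
    {"tx": 0, "ty": 0, "tz": 0, "ax": 0, "ay": 0, "az": 0}
  ]
}}

```text
t: 3.1
tool_pos: [564.3, -282.8, 62.3]
eef_rot: [3.141, 0.0, 1.925]
wrist_force: [-0.1, -0.1, 0.2]
opening: 0.3
```

Emit:
{"api": "arm_command", "payload": {
  "targets": [
    {"tx": 0, "ty": 0, "tz": 0.03, "ax": 0, "ay": 0, "az": 0},
    {"tx": 0, "ty": 0, "tz": 0.03, "ax": 0, "ay": 0, "az": 0},
    {"tx": 0, "ty": 0, "tz": 0, "ax": 0, "ay": 0, "az": 0}
  ]
}}

```text
t: 3.4
tool_pos: [564.2, -282.9, 60.7]
eef_rot: [3.141, -0.0, 1.925]
wrist_force: [-0.6, 0.3, 1.4]
opening: 0.7
```

Emit:
{"api": "arm_command", "payload": {
  "targets": [
    {"tx": 0, "ty": 0, "tz": 0.03, "ax": 0, "ay": 0, "az": 0},
    {"tx": 0, "ty": 0, "tz": 0.03, "ax": 0, "ay": 0, "az": 0},
    {"tx": 0, "ty": 0, "tz": 0, "ax": 0, "ay": 0, "az": 0},
    {"tx": 0, "ty": 0, "tz": 0, "ax": 0, "ay": 0, "az": 0}
  ]
}}

```text
t: 3.8
tool_pos: [564.2, -282.9, 60.3]
eef_rot: [3.141, 0.0, 1.925]
wrist_force: [-2.7, 3.2, 7.3]
opening: 0.0
```

Emit:
{"api": "arm_command", "payload": {
  "targets": [
    {"tx": 0, "ty": 0, "tz": 0.03, "ax": 0, "ay": 0, "az": 0},
    {"tx": 0, "ty": 0, "tz": 0.03, "ax": 0, "ay": 0, "az": 0},
    {"tx": 0, "ty": 0, "tz": 0, "ax": 0, "ay": 0, "az": 0},
    {"tx": 0, "ty": 0, "tz": 0, "ax": 0, "ay": 0, "az": 0}
  ]
}}

```text
t: 4.2
tool_pos: [564.2, -282.9, 60.2]
eef_rot: [3.141, 0.001, 1.926]
wrist_force: [-4.4, 4.9, 14.6]
opening: 0.2
```

The tip stalled at z≈49 and the force rose to 15 N, which fits the rocker reaching its stop. I'll lift and look.

Emit:
{"api": "arm_command", "payload": {
  "targets": [
    {"tx": 0, "ty": 0, "tz": -0.5, "ax": 0, "ay": 0, "az": 0},
    {"tx": 0, "ty": 0, "tz": -1, "ax": 0, "ay": 0, "az": 0},
    {"tx": 0, "ty": 0, "tz": -1, "ax": 0, "ay": 0, "az": 0},
    {"tx": 0, "ty": 0, "tz": -1, "ax": 0, "ay": 0, "az": 0},
    {"tx": 0, "ty": 0, "tz": -1, "ax": 0, "ay": 0, "az": 0},
    {"tx": -0.5, "ty": 0.5, "tz": 0, "ax": 0, "ay": 0, "az": 0},
    {"tx": 1, "ty": 0, "tz": 0, "ax": 0, "ay": 0, "az": 0},
    {"tx": 1, "ty": 0, "tz": 0, "ax": 0, "ay": 0, "az": 0},
    {"tx": 1, "ty": 0, "tz": 0, "ax": 0, "ay": 0, "az": 0},
    {"tx": 1, "ty": 0, "tz": 0, "ax": 0, "ay": 0, "az": 0},
    {"tx": 1, "ty": 0, "tz": 0, "ax": 0, "ay": 0, "az": 0},
    {"tx": 1, "ty": 0, "tz": 0, "ax": 0, "ay": 0, "az": 0}
  ]
}}

```text
t: 5.4
tool_pos: [520.2, -122.2, 191.7]
eef_rot: [-3.141, -0.0, 1.924]
wrist_force: [-0.1, 0.7, 0.3]
opening: 0.3
```

```bash
python3 snap.py r2 310 165 80 60 10 215 130 80 60 10; python3 -c "
from h import *
px=np.array([np.cos(-.09),np.sin(-.09)]);py=np.array([-px[1],px[0]]);q=np.array([585.2,63.6])+38*px-29*py
print(q);go([*q,170])"
```

```text
[620.43972593  31.30198587]
t 5.5 tool [ 519.6 -121.   192.1] [-3.141e+00 -1.000e-03  1.927e+00] F [ 0.34 -0.9  -0.49] op 0.5 
 units [3.582 4.923 0.369] rows 5 each [0.716 0.985 0.074] rot [-0.007 -0.008  0.   ]
```

View pics/r2t.png

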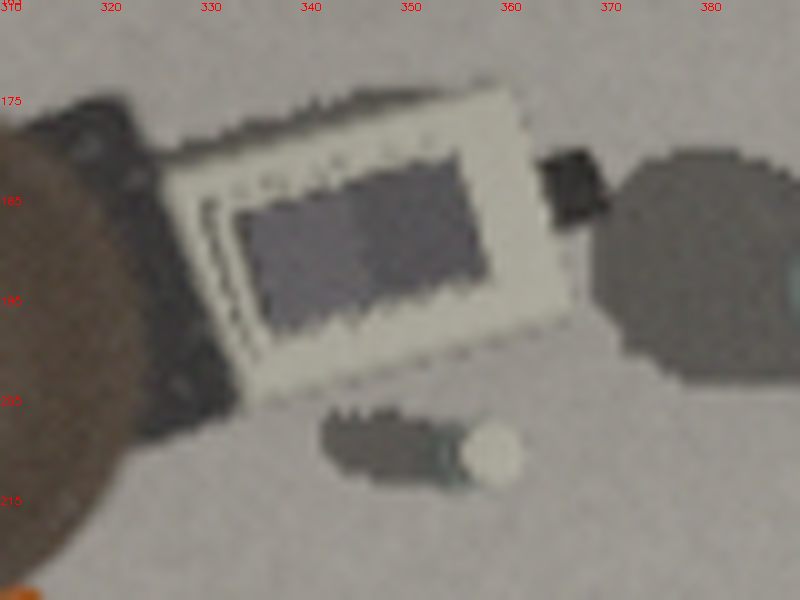

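View pics/r2s.png

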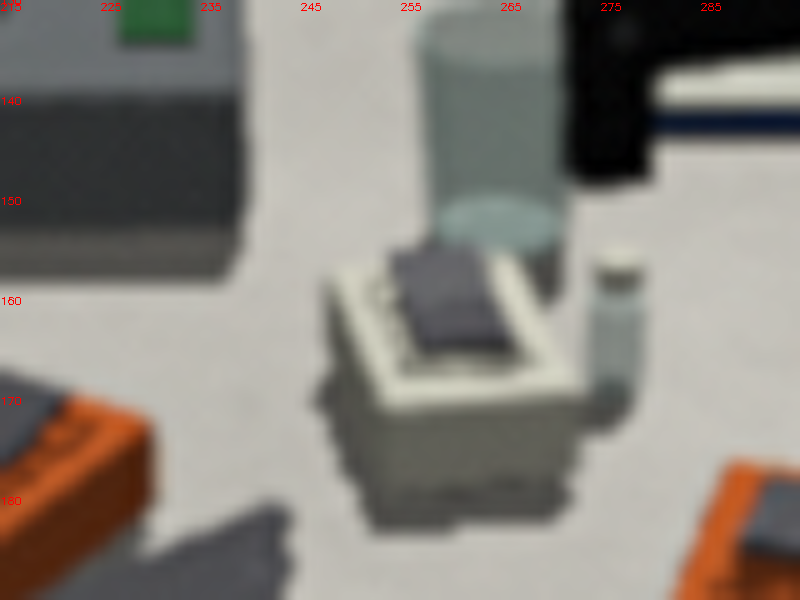

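The rocker is over: its left half now lies level out to about (333,187), the right half is the darker, tilted one, and the pod and vial B haven't moved. Next is the lid.

Emit:
{"api": "arm_command", "payload": {
  "targets": [
    {"tx": 0.71, "ty": 0.98, "tz": 0, "ax": 0, "ay": 0, "az": 0},
    {"tx": 0.71, "ty": 0.98, "tz": 0, "ax": 0, "ay": 0, "az": 0},
    {"tx": 0.71, "ty": 0.98, "tz": 0, "ax": 0, "ay": 0, "az": 0},
    {"tx": 0.71, "ty": 0.98, "tz": 0, "ax": 0, "ay": 0, "az": 0},
    {"tx": 0.71, "ty": 0.98, "tz": 0.3, "ax": 0, "ay": 0, "az": 0},
    {"tx": 0, "ty": 0, "tz": 0, "ax": 0, "ay": 0, "az": 0},
    {"tx": 0, "ty": 0, "tz": 0, "ax": 0, "ay": 0, "az": 0}
  ]
}}

```text
t: 6.2
tool_pos: [622.0, 27.7, 181.9]
eef_rot: [-3.139, 0.0, 1.925]
wrist_force: [-0.1, -0.2, 0.4]
opening: 0.4
```

```bash
python3 snap.py l1 165 130 95 105 5 180 100 120 140 5; python3 -c "
from h import *
go([620.4,31.3,100])"
```

```text
t 6.3 tool [621.7  26.8 182.9] [-3.141  0.     1.924] F [ 0.25 -0.51 -0.53] op 0.6 
 units [0.156 0.013 2.398] rows 3 each [0.052 0.004 0.799] rot [-0.008  0.001 -0.   ]
```

View pics/l1s.png

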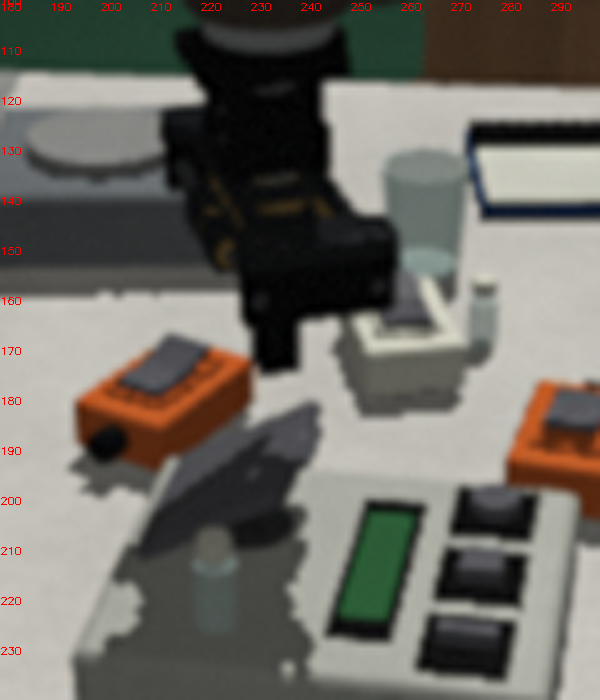

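The tips hang at about (235,173) over the lid's upper face, and the lid edge runs from (243,181) to (238,199). The three keys and vial A are clear. I'll press down.

Emit:
{"api": "arm_command", "payload": {
  "targets": [
    {"tx": 0.15, "ty": 0, "tz": 0.4, "ax": 0, "ay": 0, "az": 0},
    {"tx": 0, "ty": 0, "tz": 0.4, "ax": 0, "ay": 0, "az": 0},
    {"tx": 0, "ty": 0, "tz": 0.2, "ax": 0, "ay": 0, "az": 0},
    {"tx": 0, "ty": 0, "tz": 0.2, "ax": 0, "ay": 0, "az": 0},
    {"tx": 0, "ty": 0, "tz": 0.2, "ax": 0, "ay": 0, "az": 0},
    {"tx": 0, "ty": 0, "tz": 0.2, "ax": 0, "ay": 0, "az": 0},
    {"tx": 0, "ty": 0, "tz": 0.2, "ax": 0, "ay": 0, "az": 0},
    {"tx": 0, "ty": 0, "tz": 0.2, "ax": 0, "ay": 0, "az": 0},
    {"tx": 0, "ty": 0, "tz": 0.2, "ax": 0, "ay": 0, "az": 0},
    {"tx": 0, "ty": 0, "tz": 0, "ax": 0, "ay": 0, "az": 0}
  ]
}}

```text
t: 7.3
tool_pos: [619.8, 32.0, 116.0]
eef_rot: [-3.14, -0.0, 1.924]
wrist_force: [-0.2, -0.7, 0.1]
opening: 0.5
```

Emit:
{"api": "arm_command", "payload": {
  "targets": [
    {"tx": 0, "ty": 0, "tz": 0.1, "ax": 0, "ay": 0, "az": 0},
    {"tx": 0, "ty": 0, "tz": 0.1, "ax": 0, "ay": 0, "az": 0},
    {"tx": 0, "ty": 0, "tz": 0.1, "ax": 0, "ay": 0, "az": 0},
    {"tx": 0, "ty": 0, "tz": 0, "ax": 0, "ay": 0, "az": 0}
  ]
}}

```text
t: 7.7
tool_pos: [620.2, 32.0, 107.7]
eef_rot: [-3.141, -0.0, 1.924]
wrist_force: [-0.2, -0.3, -0.1]
opening: 0.3
```

```bash
python3 snap.py l2 165 130 95 105 5 180 130 120 110 5
```

```text
(no output)
```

View pics/l2s.png

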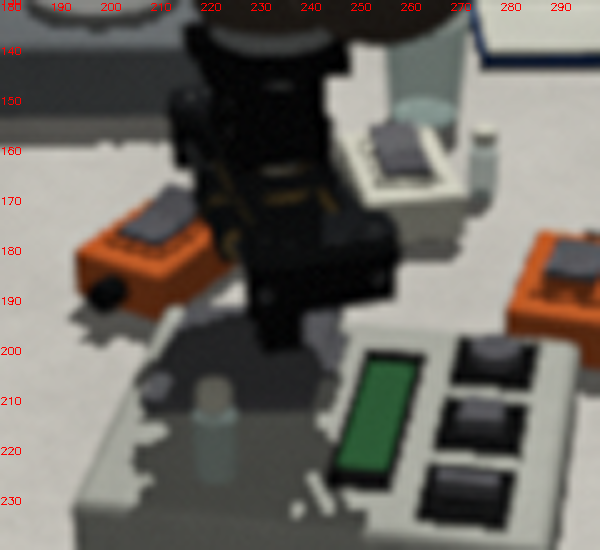

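The lid is going down with the tip, which is now at about (236,199), and it looks nearly shut. I'll keep pressing until the force rises.

Emit:
{"api": "arm_command", "payload": {
  "targets": [
    {"tx": 0, "ty": 0, "tz": 0.1, "ax": 0, "ay": 0, "az": 0},
    {"tx": 0, "ty": 0, "tz": 0.1, "ax": 0, "ay": 0, "az": 0},
    {"tx": 0, "ty": 0, "tz": 0.1, "ax": 0, "ay": 0, "az": 0},
    {"tx": 0, "ty": 0, "tz": 0, "ax": 0, "ay": 0, "az": 0}
  ]
}}

```text
t: 8.2
tool_pos: [620.1, 32.0, 98.5]
eef_rot: [-3.141, -0.0, 1.924]
wrist_force: [0.6, 0.0, 0.8]
opening: 0.3
```

Emit:
{"api": "arm_command", "payload": {
  "targets": [
    {"tx": 0, "ty": 0, "tz": 0.04, "ax": 0, "ay": 0, "az": 0},
    {"tx": 0, "ty": 0, "tz": 0.04, "ax": 0, "ay": 0, "az": 0},
    {"tx": 0, "ty": 0, "tz": 0.04, "ax": 0, "ay": 0, "az": 0},
    {"tx": 0, "ty": 0, "tz": 0, "ax": 0, "ay": 0, "az": 0}
  ]
}}

```text
t: 8.6
tool_pos: [620.5, 32.1, 97.4]
eef_rot: [3.141, 0.001, 1.925]
wrist_force: [-3.2, 0.4, 8.9]
opening: 0.2
```

The tip is at z=86.4, the height of the shut lid's face, with 9 N. I'll press a little more, then lift and move over the round key.

Emit:
{"api": "arm_command", "payload": {
  "targets": [
    {"tx": 0, "ty": 0, "tz": 0.04, "ax": 0, "ay": 0, "az": 0},
    {"tx": 0, "ty": 0, "tz": 0, "ax": 0, "ay": 0, "az": 0},
    {"tx": 0, "ty": 0, "tz": 0, "ax": 0, "ay": 0, "az": 0},
    {"tx": 0, "ty": 0, "tz": -0.5, "ax": 0, "ay": 0, "az": 0},
    {"tx": 0, "ty": 0, "tz": -1, "ax": 0, "ay": 0, "az": 0},
    {"tx": 0, "ty": 0, "tz": -0.5, "ax": 0, "ay": 0, "az": 0},
    {"tx": 0, "ty": 0, "tz": 0, "ax": 0, "ay": 0, "az": 0},
    {"tx": 0, "ty": 0, "tz": 0, "ax": 0, "ay": 0, "az": 0}
  ]
}}

```text
t: 9.4
tool_pos: [620.1, 32.1, 153.8]
eef_rot: [-3.141, -0.001, 1.924]
wrist_force: [0.4, 0.4, -0.1]
opening: 0.8
```

```bash
python3 -c "
from h import *
go([505.2,9.5,120])"
```

```text
t 9.4 tool [620.1  32.1 153.8] [-3.141e+00 -1.000e-03  1.924e+00] F [ 0.38  0.38 -0.13] op 0.8 
 units [ 0.617 -3.852  0.763] rows 4 each [ 0.154 -0.963  0.191] rot [-0.003 -0.006  0.   ]
```

Emit:
{"api": "arm_command", "payload": {
  "targets": [
    {"tx": 0.15, "ty": -0.96, "tz": 0, "ax": 0, "ay": 0, "az": 0},
    {"tx": 0.15, "ty": -0.96, "tz": 0, "ax": 0, "ay": 0, "az": 0},
    {"tx": 0.15, "ty": -0.96, "tz": 0, "ax": 0, "ay": 0, "az": 0},
    {"tx": 0.16, "ty": -0.97, "tz": 0, "ax": 0, "ay": 0, "az": 0},
    {"tx": 0, "ty": 0, "tz": 0.75, "ax": 0, "ay": 0, "az": 0},
    {"tx": 0, "ty": 0, "tz": 0.7, "ax": 0, "ay": 0, "az": 0},
    {"tx": 0, "ty": 0, "tz": 0, "ax": 0, "ay": 0, "az": 0},
    {"tx": 0, "ty": 0, "tz": 0, "ax": 0, "ay": 0, "az": 0}
  ]
}}

```text
t: 10.2
tool_pos: [505.4, 9.0, 110.1]
eef_rot: [-3.139, 0.0, 1.925]
wrist_force: [1.0, -0.1, 0.4]
opening: 0.6
```

```bash
python3 snap.py k1 165 130 95 105 5 180 130 120 120 5;python3 -c "
from h import *
go([505.2,9.5,83])"
```

```text
t 10.3 tool [506.4   9.4 111.3] [3.141 0.    1.925] F [-0.43 -0.55 -0.15] op 0.5 
 units [ 0.018 -0.035  0.575] rows 1 each [ 0.018 -0.035  0.575] rot [0.007 0.003 0.   ]
```

View pics/k1s.png

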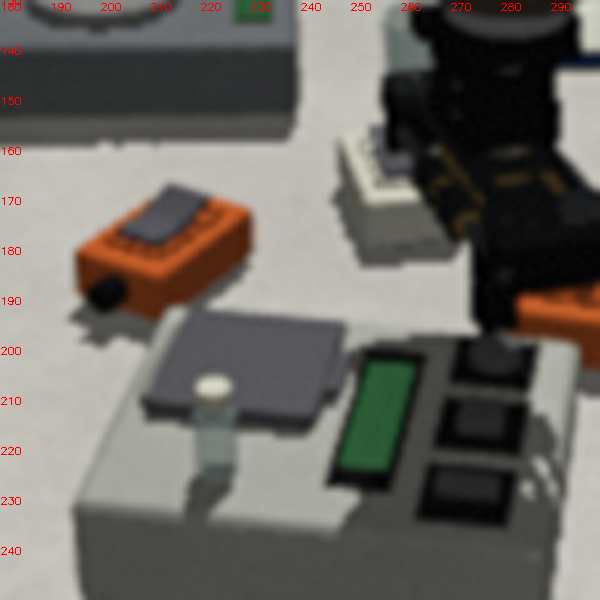

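View pics/k1t.png

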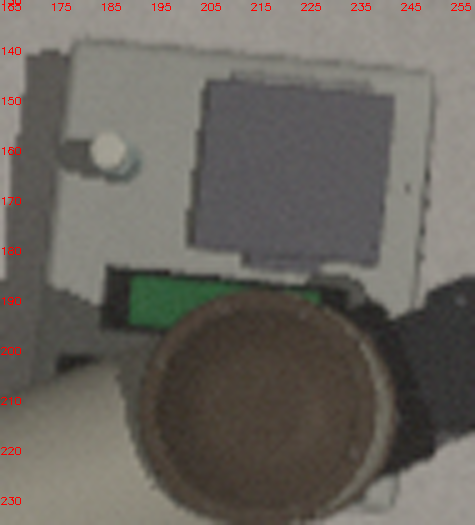

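The lid lies flat and the tips hang at about (277,196), above the round key at (277,200). Pressing it.

Emit:
{"api": "arm_command", "payload": {
  "targets": [
    {"tx": 0, "ty": 0, "tz": 0.2, "ax": 0, "ay": 0, "az": 0},
    {"tx": 0, "ty": 0, "tz": 0.1, "ax": 0, "ay": 0, "az": 0},
    {"tx": 0, "ty": 0, "tz": 0.1, "ax": 0, "ay": 0, "az": 0},
    {"tx": 0, "ty": 0, "tz": 0.07, "ax": 0, "ay": 0, "az": 0},
    {"tx": 0, "ty": 0, "tz": 0.05, "ax": 0, "ay": 0, "az": 0},
    {"tx": 0, "ty": 0, "tz": 0, "ax": 0, "ay": 0, "az": 0},
    {"tx": 0, "ty": 0, "tz": 0, "ax": 0, "ay": 0, "az": 0}
  ]
}}

```text
t: 11.0
tool_pos: [505.8, 9.3, 95.5]
eef_rot: [3.141, 0.0, 1.925]
wrist_force: [-0.6, 0.3, 4.4]
opening: 0.5
```

Emit:
{"api": "arm_command", "payload": {
  "targets": [
    {"tx": 0, "ty": 0, "tz": 0.05, "ax": 0, "ay": 0, "az": 0},
    {"tx": 0, "ty": 0, "tz": 0, "ax": 0, "ay": 0, "az": 0},
    {"tx": 0, "ty": 0, "tz": 0, "ax": 0, "ay": 0, "az": 0}
  ]
}}

```text
t: 11.3
tool_pos: [505.8, 9.2, 94.4]
eef_rot: [3.141, 0.0, 1.925]
wrist_force: [-2.3, 0.0, 6.6]
opening: 0.7
```

Emit:
{"api": "arm_command", "payload": {
  "targets": [
    {"tx": 0, "ty": 0, "tz": 0.04, "ax": 0, "ay": 0, "az": 0},
    {"tx": 0, "ty": 0, "tz": 0.04, "ax": 0, "ay": 0, "az": 0},
    {"tx": 0, "ty": 0, "tz": 0, "ax": 0, "ay": 0, "az": 0},
    {"tx": 0, "ty": 0, "tz": 0, "ax": 0, "ay": 0, "az": 0},
    {"tx": 0, "ty": 0, "tz": 0, "ax": 0, "ay": 0, "az": 0},
    {"tx": 0, "ty": 0, "tz": 0, "ax": 0, "ay": 0, "az": 0}
  ]
}}

```text
t: 11.9
tool_pos: [505.9, 9.2, 94.1]
eef_rot: [3.141, 0.001, 1.926]
wrist_force: [-7.5, 1.9, 21.4]
opening: 0.5
```

```bash
python3 snap.py k2 165 130 220 105 3 180 130 120 120 5;python3 -c "
from h import *
go([505.2,9.5,83])"
```

```text
t 12.0 tool [505.9   9.2  94.1] [3.141e+00 1.000e-03 1.926e+00] F [-7.94  1.67 21.47] op 0.6 
 units [ 0.016 -0.019  0.004] rows 1 each [ 0.016 -0.019  0.004] rot [0.008 0.008 0.   ]
```

View pics/k2s.png

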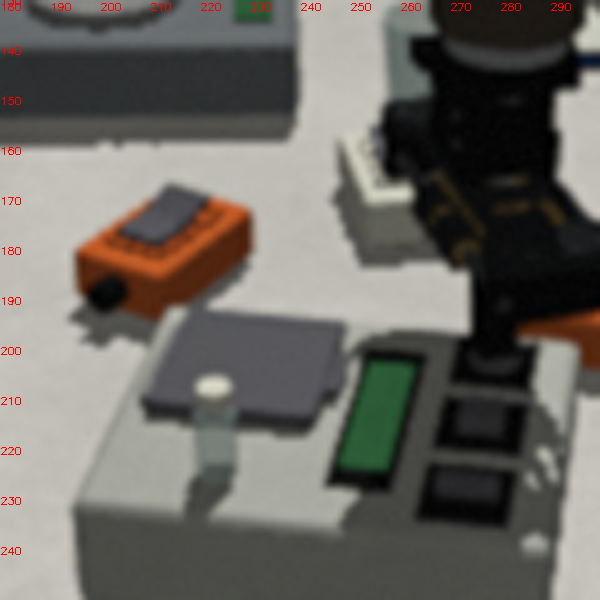

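View pics/k2t.png

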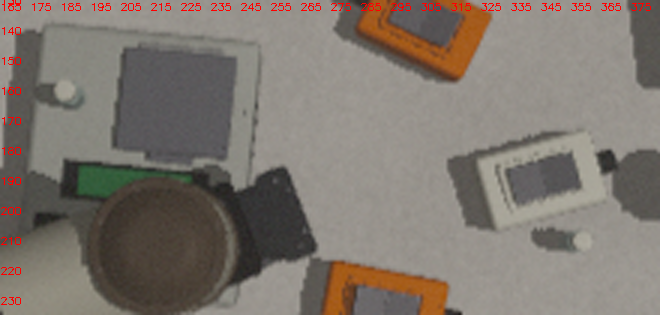

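The tip is at z≈83.1, so the round key is at its stop, with a steady 21 N. The lid is flat, the rocker is on, and the other two keys are up. Handing in.

```bash
python3 -c "
from cell import manip
print(manip.close_job()); s=manip.state(); print(s['t'],s['tool_pos'],s['wrist_force'])"
```

```text
the job is handed in; nothing more can be done
None
the job is handed in; nothing more can be done
```

I did all three steps in order with closed fingertips, and the job was handed in at about 12 s with the round key still held down. No verdict is reported, so this rests on my own checks:

- **Rocker:** I pressed the raised half until it stopped, at 15 N with the tip at z≈49 mm. The pictures afterwards show that half lying level and the other half raised. The pod and vial B looked unmoved.
- **Lid:** I pushed it down until it stopped, at 9 N with the tip at z≈86 mm, which matches the shut height. The last pictures show it lying flat and vial A in place.
- **Round key:** I pressed it to its stop, with the tip at z≈83 mm, about 6 mm down. It was held with a steady 21 N. The square and bar keys look up in the side view.

The joint angles and key travel could not be read directly, so these come from the pictures, tip heights and forces. I did not look again at the jar, beaker or dish with close-ups, but the arm never passed low near them. My first two move calls were refused because rows left out some fields; nothing moved. I could not read the state after hand-in.

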